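# Shut the disc inspection bay

### The job

Get the disc inspection bay ready for a scan: push the orange tab to slide the disc carriage gently and fully home, then swing the blue gate shut and press it slowly on its pad, by feel and without slamming or forcing its delicate panel, until the sprung latch snaps in behind the strike and the gate stays shut by itself. Leave the things standing around the bay alone.

Things in the scene. Friction and masses are not known exactly. Their poses are not given: they have to be found in the camera images.
- gateway (a point): Middle of the bay's gateway, at table height. The fixed open-topped bay differs in place and yaw each time. x points level into the bay, y along the gateway to the left (to the gate's hinge), z up. Black base 30 mm high, 300 mm wide, from 20 mm in front of this point to 250 mm behind it; two aluminium gate posts and clear sides to 135 mm high, 270 mm apart.
- carriage_tab (a point): Centre of the outer (-x) face of the orange upright tab on the disc carriage (dark, 140 mm wide, glass disc fixed on it); axes as gateway, push along +x. Tab 50 mm wide, 8 mm thick, from 40 to 95 mm above the table, this point at 75 mm, open to above and in front. Home, its face lies 35 mm inside the gateway; while it sticks out, the gate cannot shut.
- carriage (a joint): How far the carriage is pulled out towards -x of the bay, m: 0 = home against a hard stop; starts 0.05 to 0.08 out. Slides with about 3 N of friction and stays where it is left. At most 25 N may be put on it.
- gate (a joint): Gate angle, rad: 0 = nominally shut, grows as it swings out to -x of the bay; starts 1.05 to 1.4; light friction, stays where left. The striker sits in slots: the gate latches anywhere from -0.07 to +0.07 (not measured, to be felt), the hard stop about 2 mm farther in. The clear panel is delicate: at most 20 N on the gate; over 1.5 rad/s in the last 0.2 rad is a slam.
- gate_pad (a point): Centre of the black push pad on the gate's outer face (30 mm wide, 80 mm high), 111 mm above the table, 165 mm from the hinge axis, 10 mm in front of the gate's mid-plane. Axes turn with the gate: x through the gate the way it shuts, y towards the hinge. Pressed here, the latch rides over the strike at 5 to 10 N (12 N with drag), snaps in; right after, the force climbs: hard stop.
- gate_hinge (a point): Point on the gate's upright hinge axis, 111 mm above the table, 110 mm left (+y) of the gateway's middle; axes as gate_pad. The gate is a blue-framed clear panel, 205 mm wide from this axis, 12 mm thick (axis in its mid-plane), from 36 to 136 mm above the table.
- bolt (a joint): How far the brass bevelled latch bolt at the gate's free edge (near its top) is pressed in against its spring, m: 0 = fully out (out in the open, and again once snapped in behind the strike); about 0.007 while it rides over the strike, a steel upright bar on the right gate post.
- case: Open blue plastic case with two flat rings in it, 90 x 75 x 22 mm, loose, to the right of the bay; origin under its middle. Leave it alone.
- wipe_bottle: White bottle with a blue cap, 40 mm across, 85 mm high, loose, to the right of the bay; origin under its middle. Leave it alone.
- ring_gauge: Steel ring, 56 mm across, 12 mm high, loose, to the left of the bay; origin under its middle. Leave it alone.
- loupe: Black loupe, 36 mm across, 42 mm high, loose, to the left of the bay; origin under its middle. Leave it alone.
- right_post (a point): Middle of the top of the right (-y) gate post, 135 mm above the table; axes as gateway. The post, 22 mm square, 40 mm inside the gateway line, carries the steel striker. Behind it a clear guard, then a fixed white scanner hood over the whole rear of the bay: its front face is 135 mm inside the gateway, its top 135 mm above the table, with a black tube on it reaching 185 mm.
- buffer (a joint): How far the black sprung buffer on the striker (a 12 mm rubber pin behind the gate's free edge, 55 mm above the table) is pressed in by the gate, m: 0 = free; about 0.009 with the gate latched. It presses the gate back out over these last 9 mm, with up to about 7 N felt at the pad, so a gate that has not latched springs ajar.

How it is judged (in metres and radians):
On the way, in this order (a step that is already met when the one before it is completed fails the run):
1. the carriage is fully home (within 3 mm of its stop) (value of joint carriage below 0.003 m), for 0.2 s.
2. the gate is shut with the bolt sprung out behind the strike (value of joint buffer above 0.005 m and value of joint bolt below 0.002 m and value of joint gate below 0.12 rad), for 0.2 s.
At the end, for the whole second after the job is handed in: The carriage is home (within 4 mm of its stop), the gate is latched (bolt sprung out to within 2 mm, sprung buffer still held pressed in by more than 5 mm, below 0.12 rad) and at rest, staying shut by itself (all of step 2 and value of joint carriage below 0.004 m and velocity of joint gate between -0.05 and 0.05 rad/s); the robot touches nothing.
It fails at once if the gate is forced (more than 20 N on it) (contact force between any of the fingers, the arm and gate above 20 N).
It fails at once if the carriage is forced (more than 25 N on it) (contact force between any of the fingers, the arm and carriage above 25 N).
It fails at once if the gate is slammed (faster than 1.5 rad/s in its last 0.2 rad) (value of joint gate below 0.2 rad and velocity of joint gate below -1.5 rad/s).
It fails at once if a bystander is moved by more than 20 mm (distance of any of case, wipe_bottle, ring_gauge, loupe from where it was at the start of the episode above 0.02 m).
It also fails if it takes over 58 s, if anything falls off the work surface, if the arm or the gripper's body presses on something with over 40 N, if the wrist force passes 120 N, or if a joint passes its speed limit or range.

### The arm

A 6-joint arm with a two-finger parallel gripper is mounted at the origin on the work surface. World frame = base frame: x ahead of the robot, y to its left, z up, the work surface at z = 0. Lengths are in mm, angles in rad, forces in N, time in s.
With the tool pointing down it reaches from about 300 to 775 mm from the base axis. Payload 14.6 kg.
Tool frame: the origin (TCP) lies on the mounting face of the last link; the fingertips stand 199 mm ahead of it and the grasp point (between the pads) lies 180 mm ahead of it; z points along the fingers, y is the line along which they close (so a half turn about z gives the same grasp; the last joint's range is limited). The gripper opens to 94 mm and grips with 3 to 60 N. Pads are 16 mm wide; open, the fingers measure 119 mm over their backs; the gripper's body (75 mm by 177 mm) begins 78 mm behind the grasp point.
Start: joints at [1.065, 0.3, 1.521, -0, 1.321, -0.067], TCP at [233.666, 497.886, 404.646] pointing down, gripper open.
Joint ranges: [-3.03, 3.03], [-0.79, 2.21], [0.23, 2.52], [-1.04, 4.18], [0, 3.07], [-2.55, 2.55]. Speed limits (rad/s): [2.22, 2.22, 2.57, 3.14, 3.14, 3.14].

### API

Orientations are given as [roll, pitch, yaw] about the fixed x, y, z axes, in that order (R = Rz(yaw) Ry(pitch) Rx(roll)).
In Python, from cell import manip gives the robot as it stands. The module is installed in compiled form; this text tells all that it offers.
- The arm moves only by the shell command python3 -m creep 'ROWS' [FORCE]. ROWS is a JSON object of lists of equal length, an entry for each row: "slide": the shift along the world's x, y, z in cm, a list of three; "turn": the turn about the world's z in rad; "claw": the opening, from 0 (shut) to 1 (fully open). A call has 1 to 8 rows; each row shifts and turns the commanded pose from where the row before left it; what a row does not reach is not made up. A row lasts 1/8 s, in which the tool goes at most 62.5 mm and 10.7 degrees, less where a joint would pass 70% of its speed; a pose out of reach is approached as far as the arm can. A call with a gripper value outside its range is refused whole. The fingers move at their own pace and stop on an object; FORCE is the grip in N (left out, the last holds). Time passes only in rows, so rows that do not move let the fingers close. It gives the time, the measured TCP pose, the force, the opening and the grip force at its end, in the units of the state.
- manip.read_state(): the state, without advancing time (a new reading comes with each control period).
- manip.camera(name): name is "side" or "top" or "wrist"; returns (picture, depth): 384x512x3 uint8, red, green, blue; 384x512 float32, mm along the optical axis (not along the pixel's ray), 0 where there is no reading.
- manip.calibration(name): a dict with "intrinsics" (3x3 intrinsics, pixels), "pose" (4x4, takes a point from camera to world coordinates). Camera axes: x right, y up, looking along -z (the intrinsics and any distortion apply to the point x, -y, -z); pixel columns grow to the right and rows downward; lengths in mm; the calibration is good to about 2 mm. A picture is of the moment at which its call begins: read the wrist's pose just before it. calibration takes no time and is no camera call; for the wrist camera it gives the pose at the moment of the call.
- manip.sign_off(): hands the job in; it is judged then, once.
Trained networks look in the newest picture that a camera, given by its name, has taken for a name from the list of things; names that differ only in an ending like _2 or _b are one class to them, and where a whole thing is asked for, a point or a joint stands for the part that bears it (a point fixed in the world has none). Each returns a list of dicts, best first, with "score" (0 to 1); they miss things now and then, are a little off and sometimes report something else, mostly with a low value. They report only what shows in the picture. A call takes as long as a camera call.
- manip.cut_out(query, camera): "mask" (384x512 bool, what is visible of it) and "position" ([column, row] in pixels, amid what is visible of it).
The state is a dict: "clock": time; "joints": joint angles; "qd": joint speeds; "effort": joint torques, N m; "eef_pos": TCP position; "eef_rot": TCP orientation; "wrist_force": force on the tool from outside, world axes, zero at the start; "moment": the same for the moment, N m; "finger_gap": finger opening in mm; "finger_force": force on a finger pad.
Only numpy, scipy, OpenCV 4.12 (cv2) and the standard library are available. Lean on these libraries where they do the work, as an engineer would, in place of code of your own. Each camera call takes 0.05 s, during which the arm holds its last target. There are 200 camera calls.

## Working session

There is one attempt and no reset: what is moved stays moved. The work goes in short steps, Python scripts to look and compute and a shell command to move; the robot and the scene stay as the last step left them, time stands still between calls to the robot, and variables do not carry over. Pictures are saved under pics/ and viewed, at most 10 in all, crops included, and the job is handed in when it is done.

```bash
mkdir -p pics; cat > h.py <<'E'
import numpy as np, cv2
from cell import manip
def pts(cam, depth, mask=None):
    c=manip.calibration(cam);K=np.array(c["intrinsics"]);T=np.array(c["pose"])
    m=depth>0
    if mask is not None: m&=mask
    v,u=np.nonzero(m);d=depth[v,u]
    p=np.stack([(u-K[0,2])/K[0,0]*d,-(v-K[1,2])/K[1,1]*d,-d,np.ones_like(d)])
    return (T@p)[:3].T,u,v
E
python3 - <<'E'
from h import *
ims=[]
for cam in["top","side"]:
    im,d=manip.camera(cam);np.savez(f"pics/{cam}0.npz",im=im,d=d)
    cv2.imwrite(f"pics/{cam}0.png",im[:,:,::-1])
    c=manip.calibration(cam);print(cam,np.round(c["pose"],3).tolist(),{k:v for k,v in c.items() if k!="pose"})
    for q in["carriage_tab","gate_pad","gate","right_post","case","wipe_bottle","ring_gauge","loupe"]:
        for r in manip.cut_out(q,cam)[:2]:
            P,u,v=pts(cam,d,r["mask"])
            print(q,round(r["score"],2),np.round(r["position"]),len(P),np.round(np.median(P,0)) if len(P) else "", np.round(P.min(0)) if len(P) else "",np.round(P.max(0)) if len(P) else "")
E
```

```text
top [[-0.001, 0.974, -0.225, 456.055], [-1.0, -0.002, -0.002, 8.162], [-0.002, 0.225, 0.974, 1000.081], [0.0, 0.0, 0.0, 1.0]] {'intrinsics': array([[362.40005396,   0.        , 252.43118384],
       [  0.        , 362.40005396, 185.82308629],
       [  0.        ,   0.        ,   1.        ]])}
carriage_tab 0.58 [278. 170.] 2642 [721. -59.  54.] [ 628. -132.   28.] [799.  11.  98.]
gate_pad 0.7 [251. 248.] 507 [510.  16. 136.] [439. -18.  -3.] [654.  55. 140.]
right_post 0.8 [274. 152.] 12594 [772. -48.  96.] [ 439. -343. -756.] [1357.  182.  189.]
case 0.93 [363. 216.] 1006 [ 602. -295.    7.] [ 552. -344.   -3.] [ 655. -251.   27.]
wipe_bottle 0.5 [357. 169.] 237 [ 717. -268.   57.] [ 705. -291.   -1.] [ 737. -255.   88.]
ring_gauge 0.49 [205. 208.] 221 [636. 142.  11.] [610. 115.  -2.] [665. 170.  16.]
loupe 0.47 [211. 171.] 127 [720. 130.  41.] [707. 116.   8.] [739. 144.  47.]
side [[-0.908, 0.325, -0.266, 455.363], [-0.419, -0.673, 0.61, 490.756], [0.019, 0.665, 0.747, 699.796], [0.0, 0.0, 0.0, 1.0]] {'intrinsics': array([[381.37887126,   0.        , 259.37803895],
       [  0.
[... 156 characters left out ...]
   28.] [802.  73. 142.]
gate_pad 0.85 [315. 231.] 3603 [535.  25.  95.] [ 434. -131.   -2.] [639.  56. 139.]
gate 0.83 [315. 228.] 3739 [538.  25.  96.] [ 428. -132.   -3.] [659.  56. 139.]
gate 0.74 [330. 154.] 802 [ 598. -295.    8.] [ 550. -334.   -1.] [ 652. -249.   24.]
right_post 0.85 [236. 192.] 19193 [744.  16.  91.] [  428. -1231.  -762.] [1604.   99.  187.]
case 0.93 [332. 155.] 876 [ 598. -294.    8.] [ 549. -357.   -4.] [ 652. -249.   24.]
wipe_bottle 0.43 [370. 227.] 52 [439.  -2. 123.] [433. -11. 110.] [464.   7. 129.]
ring_gauge 0.97 [244. 289.] 401 [634. 148.  11.] [608. 117.  -1.] [663. 172.  16.]
loupe 0.73 [208. 256.] 335 [719. 139.  40.] [705. 117.  -1.] [746. 151.  46.]
```

View pics/top0.png

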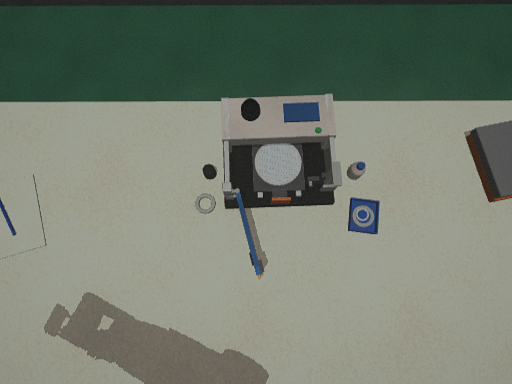

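View pics/side0.png

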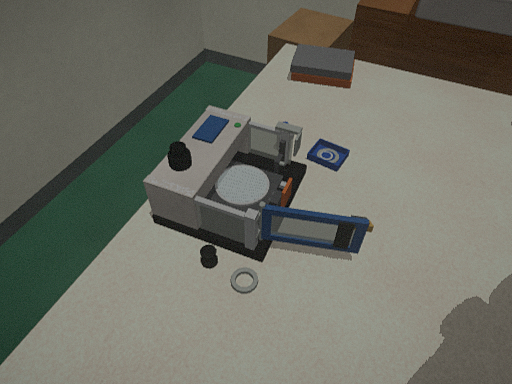

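```bash
python3 - <<'E'
from h import *
for cam in["top","side"]:
    z=np.load(f"pics/{cam}0.npz");im,d=z["im"],z["d"]
    hsv=cv2.cvtColor(im,cv2.COLOR_RGB2HSV)
    P,u,v=pts(cam,d);H=hsv[v,u]
    box=(P[:,0]>400)&(P[:,0]<950)&(abs(P[:,1])<250)
    # orange tab
    m=box&(H[:,0]>5)&(H[:,0]<20)&(H[:,1]>150)&(P[:,2]>35)&(P[:,2]<105)
    Q=P[m];print(cam,"tab",len(Q),np.median(Q,0).round(),Q.min(0).round(),Q.max(0).round())
    for n,T in(("topedge",Q[Q[:,2]>90]),("all",Q)):
        if len(T)>5: print(n,len(T),cv2.minAreaRect(T[:,:2].astype(np.float32)))
    # gate top edge blue
    m=box&(H[:,0]>95)&(H[:,0]<125)&(H[:,1]>120)&(P[:,2]>131)&(P[:,2]<141)&(P[:,0]<690)
    Q=P[m].astype(np.float32);print("gate",len(Q),cv2.minAreaRect(Q[:,:2]),Q.min(0),Q.max(0))
    l=cv2.fitLine(Q[:,:2],cv2.DIST_HUBER,0,.01,.01).ravel();print(l)
    # scanner hood top 135
    m=box&(abs(P[:,2]-135)<5)&(P[:,0]>640)&(H[:,1]<60)&(H[:,2]>150)
    Q=P[m].astype(np.float32);print("hood",len(Q),cv2.minAreaRect(Q[:,:2]))
    m=box&(abs(P[:,2]-30)<4)&(P[:,0]>580)&(H[:,2]<90)
    Q=P[m].astype(np.float32);print("base",len(Q),cv2.minAreaRect(Q[:,:2]),cv2.boxPoints(cv2.minAreaRect(Q[:,:2])).round().tolist())
E
```

```text
top tab 76 [631. -65.  94.] [628. -86.  55.] [636. -39.  98.]
topedge 56 ((632.69921875, -62.452369689941406), (7.157562732696533, 46.134029388427734), 2.5535221099853516)
all 76 ((632.3558349609375, -62.86577606201172), (7.535470008850098, 46.874691009521484), 1.2877293825149536)Traceback (most recent call last):
  File "<stdin>", line 14, in <module>
cv2.error: OpenCV(4.12.0) /io/opencv/modules/imgproc/src/convhull.cpp:143: error: (-215:Assertion failed) total >= 0 && (depth == CV_32F || depth == CV_32S) in function 'convexHull'
```

The top view shows the bay upright with the gate open towards the robot (hinge about (238,192), free end about (260,275)) and the orange tab at (281,199). The side view shows the black pad near the gate's free end at (343,236). I'll fix the filter for the gate.

```bash
python3 - <<'E'
from h import *
for cam in["top","side"]:
    z=np.load(f"pics/{cam}0.npz");im,d=z["im"],z["d"]
    hsv=cv2.cvtColor(im,cv2.COLOR_RGB2HSV)
    P,u,v=pts(cam,d);H=hsv[v,u].astype(int);R=im[v,u].astype(int)
    box=(P[:,0]>400)&(P[:,0]<950)&(abs(P[:,1])<250)
    def rect(n,m):
        Q=P[m].astype(np.float32);print(cam,n,len(Q))
        if len(Q)>8:
            r=cv2.minAreaRect(Q[:,:2]);print("  ",np.round(r[0],1),np.round(r[1],1),round(r[2],2),cv2.boxPoints(r).round().tolist(), cv2.fitLine(Q[:,:2],cv2.DIST_HUBER,0,.01,.01).ravel().round(3))
    orange=(H[:,0]>5)&(H[:,0]<20)&(H[:,1]>150)
    blue=(R[:,2]>R[:,0]+40)
    rect("tab",box&orange&(P[:,2]>35)&(P[:,2]<105)&(P[:,0]>550))
    rect("gate",box&blue&(P[:,2]>130)&(P[:,2]<142)&(P[:,0]<690))
    rect("hood",box&(abs(P[:,2]-135)<5)&(P[:,0]>740)&(H[:,2]>120))
    rect("posts",box&(abs(P[:,2]-135)<5)&(P[:,0]<740)&(P[:,0]>630)&~blue)
    rect("base",box&(abs(P[:,2]-30)<4)&(P[:,0]>580)&(P[:,0]<800))
    rect("brass",box&(P[:,0]<470)&(P[:,2]>80)&(H[:,0]<35)&(H[:,0]>10))
    rect("pad",box&(P[:,0]<520)&(P[:,2]>130)&(H[:,2]<70))
E
```

```text
top tab 76Traceback (most recent call last):
  File "<stdin>", line 13, in <module>
  File "<stdin>", line 10, in rect
cv2.error: OpenCV(4.12.0) /io/opencv/modules/imgproc/src/convhull.cpp:143: error: (-215:Assertion failed) total >= 0 && (depth == CV_32F || depth == CV_32S) in function 'convexHull'
```

Non-contiguous slice is the cause.

```bash
python3 - <<'E'
from h import *
for cam in["top","side"]:
    z=np.load(f"pics/{cam}0.npz");im,d=z["im"],z["d"]
    hsv=cv2.cvtColor(im,cv2.COLOR_RGB2HSV)
    P,u,v=pts(cam,d);H=hsv[v,u].astype(int);R=im[v,u].astype(int)
    box=(P[:,0]>400)&(P[:,0]<950)&(abs(P[:,1])<250)
    def rect(n,m):
        Q=np.ascontiguousarray(P[m][:,:2],dtype=np.float32);print(cam,n,len(Q))
        if len(Q)>8:
            r=cv2.minAreaRect(Q);print("  ",np.round(r[0],1),np.round(r[1],1),round(r[2],2),cv2.boxPoints(r).round().tolist(), cv2.fitLine(Q,cv2.DIST_HUBER,0,.01,.01).ravel().round(3))
    orange=(H[:,0]>5)&(H[:,0]<20)&(H[:,1]>150)
    blue=(R[:,2]>R[:,0]+40)
    rect("tab",box&orange&(P[:,2]>35)&(P[:,2]<105)&(P[:,0]>550))
    rect("gate",box&blue&(P[:,2]>130)&(P[:,2]<142)&(P[:,0]<690))
    rect("hood",box&(abs(P[:,2]-135)<5)&(P[:,0]>740)&(H[:,2]>120))
    rect("posts",box&(abs(P[:,2]-135)<5)&(P[:,0]<740)&(P[:,0]>630)&~blue)
    rect("base",box&(abs(P[:,2]-30)<4)&(P[:,0]>580)&(P[:,0]<800))
    rect("brass",box&(P[:,0]<470)&(P[:,2]>80)&(H[:,0]<35)&(H[:,0]>10))
    rect("pad",box&(P[:,0]<520)&(P[:,2]>130)&(H[:,2]<70))
E
```

```text
top tab 76
   [632.4 -62.9] [ 7.5 46.9] 1.29 [[628.0, -40.0], [629.0, -86.0], [637.0, -86.0], [636.0, -39.0]] [ 3.90000e-02 -9.99000e-01  6.30899e+02 -6.35150e+01]
top gate 386
   [541.5  21.2] [198.1  10.9] 14.75 [[444.0, 1.0], [447.0, -9.0], [639.0, 41.0], [636.0, 52.0]] [9.67000e-01 2.55000e-01 5.39123e+02 2.05150e+01]
top hood 3489
   [839.9 -54.8] [114.4 290.5] 2.27 [[777.0, 88.0], [788.0, -202.0], [903.0, -198.0], [891.0, 93.0]] [ 1.50000e-02 -1.00000e+00  8.26205e+02 -4.10280e+01]
top posts 134
   [670.8 -61.9] [ 52.3 291.2] 3.84 [[635.0, 82.0], [654.0, -209.0], [707.0, -205.0], [687.0, 85.0]] [ 1.70000e-02 -1.00000e+00  6.54417e+02 -1.35700e+01]
top base 2738
   [715.5 -43.3] [176.8 331.4] 1.96 [[622.0, 119.0], [633.0, -212.0], [810.0, -206.0], [798.0, 125.0]] [ 1.95000e-01  9.81000e-01  6.91365e+02 -5.48790e+01]
top brass 38
   [456.7  -5.7] [35.7 21.4] 23.64 [[436.0, -3.0], [445.0, -23.0], [477.0, -8.0], [469.0, 11.0]] [ 9.8500e-01 -1.7000e-01  4.5221e+02 -9.3290e+00]
top pad 18
   [473.    5.2] [40.8 14.3] 49.08 [[454.0, -5.0], [465.0, -15.0], [492.0, 16.0], [481.0, 25.0]]
[... 497 characters left out ...]
.00000e+00  8.21686e+02 -3.37680e+01]
side posts 229
   [657.4 -54.5] [ 62.8 280.6] 10.71 [[600.0, 77.0], [653.0, -198.0], [714.0, -187.0], [662.0, 89.0]] [ 1.10000e-01 -9.94000e-01  6.55774e+02  2.38070e+01]
side base 1550
   [714.2 -30.9] [179.3 355.9] 2.04 [[618.0, 144.0], [631.0, -212.0], [810.0, -206.0], [797.0, 150.0]] [ 8.40000e-02 -9.96000e-01  6.98192e+02 -4.97160e+01]
side brass 78
   [455.5  -4.1] [39.2 24.6] 24.11 [[433.0, -1.0], [443.0, -23.0], [478.0, -7.0], [468.0, 15.0]] [9.02000e-01 4.33000e-01 4.47132e+02 2.49400e+00]
side pad 104
   [484.    7.1] [78.3 23. ] 20.96 [[443.0, 4.0], [452.0, -18.0], [525.0, 10.0], [516.0, 32.0]] [9.63000e-01 2.68000e-01 4.81088e+02 1.27490e+01]
```

```bash
python3 - <<'E'
from h import *
s=manip.read_state();print({k:np.round(v,3).tolist() for k,v in s.items()})
E
python3 -m creep '{"slide":[[4,-5,0],[4,-5,0],[4,-5,0],[4,-5,0],[4,-5,0],[4,-5,0],[4,-5,0],[4,-5,0]],"turn":[0,0,0,0,0,0,0,0],"claw":[0,0,0,0,0,0,0,0]}' 20
```

```text
{'clock': 0.9, 'joints': [1.065, 0.3, 1.521, 0.0, 1.321, -0.067], 'qd': [-0.0, -0.001, -0.0, -0.001, 0.002, 0.001], 'effort': [-0.0, -53.168, -35.289, 0.071, 0.022, -0.0], 'eef_pos': [233.647, 497.897, 404.635], 'eef_rot': [-3.142, -0.0, 2.703], 'wrist_force': [-0.485, 0.677, -0.225], 'moment': [-0.065, -0.027, -0.028], 'finger_force': 0.0, 'finger_gap': 93.975}
clock: 1.9
eef_pos: [547.0, 105.6, 404.8]
eef_rot: [3.141, 0.0, 2.703]
wrist_force: [0.5, 1.0, 0.7]
finger_gap: 17.7
finger_force: 0.0
```

```bash
python3 -m creep '{"slide":[[1,-4,0],[1,-4,0],[1,-4,0],[1,-4,0],[0,0,-3.5],[0,0,-3.5],[0,0,-3.5],[0,0,-3.5]],"turn":[0.12,0.12,0.12,0.115,0,0,0,0],"claw":[0,0,0,0,0,0,0,0]}'
python3 -m creep '{"slide":[[0,0,0],[0,0,0]],"turn":[0,0],"claw":[0,0]}'
python3 - <<'E'
from h import *
s=manip.read_state();print(s["joints"],s["wrist_force"])
im,d=manip.camera("side");cv2.imwrite("pics/s1.png",cv2.resize(im[100:300,120:400,::-1],None,fx=2.5,fy=2.5))
E
```

```text
clock: 2.9
eef_pos: [585.9, -52.6, 263.6]
eef_rot: [3.142, 0.0, -3.105]
wrist_force: [0.2, -0.9, 0.3]
finger_gap: 0.5
finger_force: 0.0
clock: 3.15
eef_pos: [586.4, -52.6, 266.2]
eef_rot: [-3.141, 0.002, -3.105]
wrist_force: [-0.0, 0.3, 1.3]
finger_gap: 0.4
finger_force: 0.0
[-1.51624921e-01  5.28739409e-01  1.54056044e+00  1.63424507e-05
  1.07062334e+00 -1.75867180e+00] [-0.01663787  0.2759009   1.26165705]
```

View pics/s1.png

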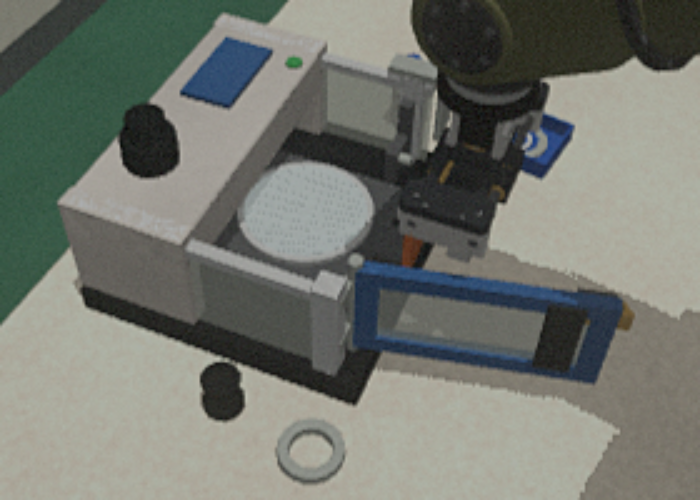

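The gripper stands in front of the tab at (412,248), clear of the gate. Now for the push.

```bash
python3 -m creep '{"slide":[[1,-0.5,0],[0.8,-0.5,0],[0.4,0,0],[0.4,0,0],[0.4,0,0],[0.4,0,0],[0.4,0,0],[0.4,0,0]],"turn":[0,0,0,0,0,0,0,0],"claw":[0,0,0,0,0,0,0,0]}'
```

```text
clock: 4.2
eef_pos: [628.2, -62.4, 264.5]
eef_rot: [3.141, -0.001, -3.105]
wrist_force: [-3.6, 2.2, -0.1]
finger_gap: 0.6
finger_force: 1.6
```

```bash
python3 -m creep '{"slide":[[0.4,0,0],[0.4,0,0],[0.4,0,0],[0.4,0,0],[0.4,0,0]],"turn":[0,0,0,0,0],"claw":[0,0,0,0,0]}'
```

```text
clock: 4.82
eef_pos: [648.3, -62.6, 264.6]
eef_rot: [3.142, -0.0, -3.105]
wrist_force: [-3.0, 2.3, -0.7]
finger_gap: 0.6
finger_force: 1.6
```

```bash
python3 -m creep '{"slide":[[0.4,0,0],[0.4,0,0],[0.4,0,0],[0.2,0,0],[0.2,0,0]],"turn":[0,0,0,0,0],"claw":[0,0,0,0,0]}'
```

```text
clock: 5.45
eef_pos: [664.1, -62.5, 264.7]
eef_rot: [3.142, 0.0, -3.105]
wrist_force: [-4.0, 1.5, 0.2]
finger_gap: 1.3
finger_force: 1.6
```

```bash
python3 -m creep '{"slide":[[0.15,0,0],[0.15,0,0],[0.15,0,0]],"turn":[0,0,0],"claw":[0,0,0]}'
```

```text
clock: 5.82
eef_pos: [668.6, -62.5, 264.7]
eef_rot: [3.142, 0.0, -3.105]
wrist_force: [-3.2, 3.1, -0.7]
finger_gap: 0.9
finger_force: 1.5
```

```bash
python3 -m creep '{"slide":[[0.1,0,0],[0.1,0,0],[0.1,0,0]],"turn":[0,0,0],"claw":[0,0,0]}'
```

```text
clock: 6.2
eef_pos: [671.6, -62.5, 264.7]
eef_rot: [-3.142, 0.0, -3.105]
wrist_force: [-4.0, 1.8, -0.4]
finger_gap: 0.1
finger_force: 1.5
```

```bash
python3 -m creep '{"slide":[[0.1,0,0],[0.1,0,0]],"turn":[0,0],"claw":[0,0]}'
```

```text
clock: 6.45
eef_pos: [673.0, -62.6, 264.7]
eef_rot: [3.141, -0.003, -3.105]
wrist_force: [-19.5, 2.8, 8.5]
finger_gap: 0.1
finger_force: 9.8
```

```bash
python3 - <<'E'
from h import *
im,d=manip.camera("top")
hsv=cv2.cvtColor(im,cv2.COLOR_RGB2HSV);P,u,v=pts("top",d);H=hsv[v,u]
m=(P[:,0]>600)&(P[:,0]<720)&(P[:,1]>-140)&(P[:,1]<20)&(H[:,0]>5)&(H[:,0]<20)&(H[:,1]>150)
print(m.sum(),P[m].min(0) if m.any() else "",P[m].max(0) if m.any() else "")
print(manip.read_state()["wrist_force"])
E
```

```text
0  
[-13.8526063    1.38235644   5.87543998]
```

```bash
python3 -m creep '{"slide":[[-0.2,0,0],[-2,0,0],[-3,0,0],[-3,0,0],[0,0,3],[0,0,4],[0,0,4],[0,0,0]],"turn":[0,0,0,0,0,0,0,0],"claw":[0,0,0,0,0,0,0,0]}'
python3 -m creep '{"slide":[[-1.5,1.6,0],[-1.5,1.6,0],[-1.5,1.6,0],[-1.5,1.6,0],[-1.5,1.6,0],[-1.5,1.6,0],[-1.5,1.6,0],[-1.3,1.7,0]],"turn":[-0.168,-0.168,-0.168,-0.169,-0.169,-0.169,-0.169,-0.169],"claw":[0,0,0,0,0,0,0,0]}'
python3 - <<'E'
from h import *
for cam in("top","side"):
    im,d=manip.camera(cam)
    hsv=cv2.cvtColor(im,cv2.COLOR_RGB2HSV);P,u,v=pts(cam,d);H=hsv[v,u]
    m=(P[:,0]>600)&(P[:,0]<720)&(P[:,1]>-140)&(P[:,1]<20)&(H[:,0]>5)&(H[:,0]<20)&(H[:,1]>150)
    print(m.sum(),P[m].min(0) if m.any() else "",P[m].max(0) if m.any() else "")
    R=im[v,u].astype(int);m=(R[:,2]>R[:,0]+40)&(P[:,2]>130)&(P[:,2]<142)&(P[:,0]<690)&(P[:,0]>400)&(abs(P[:,1])<250)
    print(m.sum(),cv2.fitLine(np.ascontiguousarray(P[m][:,:2],dtype=np.float32),cv2.DIST_HUBER,0,.01,.01).ravel())
s=manip.read_state();print(s["eef_pos"],s["eef_rot"],s["joints"][5])
E
```

```text
clock: 7.5
eef_pos: [591.8, -62.8, 378.2]
eef_rot: [-3.14, 0.007, -3.106]
wrist_force: [-0.4, 0.7, -0.6]
finger_gap: 0.5
finger_force: 0.0
clock: 8.5
eef_pos: [473.0, 66.8, 373.8]
eef_rot: [-3.141, 0.0, 1.823]
wrist_force: [-0.5, 0.2, -0.2]
finger_gap: 0.5
finger_force: 0.0
117 [681.44141038 -84.44440333  42.44297487] [691.48975785 -35.69401335  99.82269579]
141 [9.6538705e-01 2.6082149e-01 5.8168713e+02 3.0933594e+01]
187 [ 679.05878385 -136.0717847    27.65171292] [715.15604044 -31.95156234  96.72382561]
311 [9.6425712e-01 2.6496831e-01 5.6263879e+02 2.8041101e+01]
[472.84257524  67.29344355 374.01789793] [-3.14126481e+00 -4.14105607e-05  1.82713046e+00] -0.1916625402757998
```

```bash
python3 -m creep '{"slide":[[0,0,-2.7],[0,0,-2.7],[0,0,-2.6],[0,0,0]],"turn":[0,0,0,0],"claw":[0,0,0,0]}'
cat > g.py <<'E'
import numpy as np
b=np.radians(2.1);H=np.array([643.4,48.4])
def p(th,off=19.5,r=165):
    a=b-np.pi/2-th; d=np.array([np.cos(a),np.sin(a)]); c=np.array([-d[1],d[0]])
    return H+r*d-off*c
E
python3 - <<'E'
from g import *
last=None
for t in [1.45,1.35,1.25,1.15,1.05,.95,.85,.75,.65,.55,.45,.35,.25,.2,.15,.1,.05,0,-.05,-.1]:
    q=p(t); print(t,q.round(1),"" if last is None else ((q-last)/10).round(2)); last=q
E
```

```text
clock: 9.1
eef_pos: [473.6, 65.9, 293.0]
eef_rot: [-3.138, -0.0, 1.832]
wrist_force: [0.3, -0.2, 1.0]
finger_gap: 0.7
finger_force: 0.0
1.45 [477.4  41.8] 
1.35 [478.9  25.2] [ 0.15 -1.65]
1.25 [482.    8.9] [ 0.31 -1.63]
1.15 [486.8  -7. ] [ 0.47 -1.59]
1.05 [493.1 -22.3] [ 0.63 -1.54]
0.95 [500.9 -37. ] [ 0.78 -1.47]
0.85 [510.1 -50.8] [ 0.92 -1.38]
0.75 [520.7 -63.6] [ 1.06 -1.28]
0.65 [532.5 -75.3] [ 1.18 -1.17]
0.55 [545.4 -85.8] [ 1.29 -1.05]
0.45 [559.3 -94.9] [ 1.39 -0.91]
0.35 [ 574.  -102.6] [ 1.47 -0.77]
0.25 [ 589.4 -108.7] [ 1.54 -0.62]
0.2 [ 597.3 -111.2] [ 0.79 -0.25]
0.15 [ 605.4 -113.3] [ 0.8  -0.21]
0.1 [ 613.5 -115. ] [ 0.81 -0.17]
0.05 [ 621.7 -116.3] [ 0.82 -0.13]
0 [ 630.  -117.2] [ 0.83 -0.09]
-0.05 [ 638.3 -117.7] [ 0.83 -0.05]
-0.1 [ 646.6 -117.7] [ 0.83 -0.  ]
```

```bash
python3 -m creep '{"slide":[[0.2,-1.5,0],[0.2,-1.2,0],[0.1,-0.8,0],[0.1,-0.8,0],[0.15,-0.8,0],[0.16,-0.8,0]],"turn":[0,0,0,0.02,0.05,0.05],"claw":[0,0,0,0,0,0]}'
```

```text
clock: 9.85
eef_pos: [482.7, 7.0, 294.8]
eef_rot: [3.141, 0.0, 1.952]
wrist_force: [1.0, -0.5, -0.0]
finger_gap: 0.3
finger_force: 0.3
```

```bash
python3 -m creep '{"slide":[[0.22,-0.8,0],[0.25,-0.8,0],[0.3,-0.78,0],[0.33,-0.77,0],[0.38,-0.74,0],[0.4,-0.73,0],[0.44,-0.7,0],[0.48,-0.68,0]],"turn":[0.05,0.05,0.05,0.05,0.05,0.05,0.05,0.05],"claw":[0,0,0,0,0,0,0,0]}'
```

```text
clock: 10.85
eef_pos: [510.7, -53.0, 294.8]
eef_rot: [3.141, 0.0, 2.351]
wrist_force: [0.0, 0.8, -0.4]
finger_gap: 0.9
finger_force: 0.3
```

```bash
python3 -m creep '{"slide":[[0.51,-0.64,0],[0.54,-0.61,0],[0.58,-0.58,0],[0.61,-0.55,0],[0.64,-0.52,0],[0.67,-0.48,0],[0.69,-0.45,0],[0.71,-0.42,0]],"turn":[0.05,0.05,0.05,0.05,0.05,0.05,0.05,0.05],"claw":[0,0,0,0,0,0,0,0]}'
python3 - <<'E'
from h import *
im,d=manip.camera("top");cv2.imwrite("pics/t2.png",cv2.resize(im[90:300,160:400,::-1],None,fx=2.5,fy=2.5))
E
```

```text
clock: 11.85
eef_pos: [560.2, -95.5, 294.7]
eef_rot: [-3.141, -0.0, 2.751]
wrist_force: [-0.5, 0.2, 0.1]
finger_gap: 0.6
finger_force: 0.3
```

View pics/t2.png

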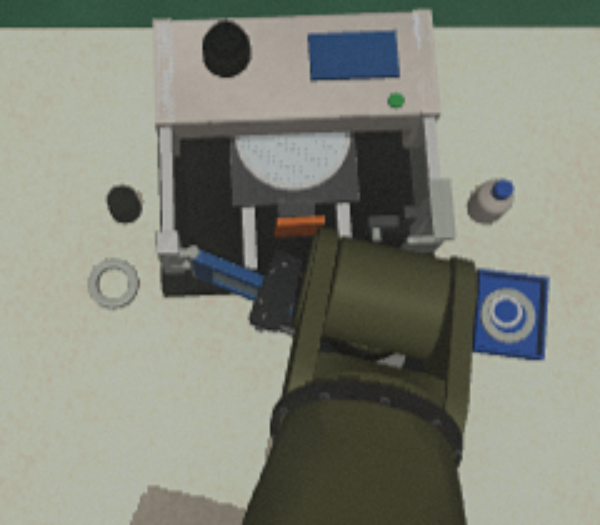

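The gate, from (190,255) to (260,290), follows the fingers at about 0.44 rad, and the tab at (300,225) is home.

```bash
python3 -m creep '{"slide":[[0.72,-0.4,0],[0.73,-0.37,0],[0.75,-0.34,0],[0.77,-0.31,0],[0.62,-0.2,0],[0.4,-0.12,0],[0.4,-0.11,0],[0.4,-0.1,0]],"turn":[0.05,0.05,0.05,0.05,0.04,0.025,0.025,0.025],"claw":[0,0,0,0,0,0,0,0]}'
```

```text
clock: 12.9
eef_pos: [608.1, -114.6, 294.6]
eef_rot: [3.142, -0.0, 3.065]
wrist_force: [-0.0, 0.4, 0.5]
finger_gap: 0.3
finger_force: 0.2
```

```bash
python3 -m creep '{"slide":[[0.3,-0.07,0],[0.3,-0.07,0],[0.2,-0.04,0],[0.2,-0.04,0]],"turn":[0.018,0.018,0.012,0.012],"claw":[0,0,0,0]}'
```

```text
clock: 13.4
eef_pos: [618.1, -116.8, 294.6]
eef_rot: [-3.142, -0.0, 3.124]
wrist_force: [0.2, 0.9, -0.6]
finger_gap: 0.3
finger_force: 0.2
```

```bash
python3 -m creep '{"slide":[[0.15,-0.02,0],[0.15,-0.02,0],[0.1,-0.01,0]],"turn":[0.009,0.009,0.006],"claw":[0,0,0]}'
```

```text
clock: 13.78
eef_pos: [622.1, -117.3, 294.6]
eef_rot: [-3.141, -0.0, -3.135]
wrist_force: [-0.6, -0.1, 0.0]
finger_gap: 0.4
finger_force: 0.2
```

```bash
python3 -m creep '{"slide":[[0.1,-0.01,0],[0.1,-0.01,0],[0.1,-0.01,0]],"turn":[0.006,0.006,0.006],"claw":[0,0,0]}'
```

```text
clock: 14.15
eef_pos: [625.0, -117.6, 294.6]
eef_rot: [3.142, -0.001, -3.117]
wrist_force: [-3.6, 0.2, 1.0]
finger_gap: 0.5
finger_force: 1.7
```

```bash
python3 -m creep '{"slide":[[0.1,-0.01,0],[0.1,-0.01,0]],"turn":[0.006,0.006],"claw":[0,0]}'
```

```text
clock: 14.4
eef_pos: [627.0, -117.8, 294.6]
eef_rot: [-3.142, -0.0, -3.105]
wrist_force: [-3.8, -0.0, 0.5]
finger_gap: 0.6
finger_force: 2.0
```

```bash
python3 -m creep '{"slide":[[0.1,-0.01,0]],"turn":[0.006],"claw":[0]}'
```

```text
clock: 14.52
eef_pos: [628.0, -117.9, 294.6]
eef_rot: [-3.142, -0.0, -3.099]
wrist_force: [-4.2, 0.4, 0.7]
finger_gap: 0.3
finger_force: 2.1
```

```bash
python3 -m creep '{"slide":[[0.1,-0.01,0]],"turn":[0],"claw":[0]}'
```

```text
clock: 14.65
eef_pos: [629.0, -117.9, 294.6]
eef_rot: [3.141, -0.0, -3.099]
wrist_force: [-4.9, 0.4, 1.8]
finger_gap: 0.7
finger_force: 2.2
```

```bash
python3 -m creep '{"slide":[[0.1,0,0]],"turn":[0],"claw":[0]}'
```

```text
clock: 14.78
eef_pos: [630.0, -117.9, 294.6]
eef_rot: [3.142, -0.0, -3.099]
wrist_force: [-4.7, -0.9, 1.9]
finger_gap: 0.6
finger_force: 2.5
```

```bash
python3 -m creep '{"slide":[[0.1,0,0]],"turn":[0],"claw":[0]}'
```

```text
clock: 14.9
eef_pos: [631.0, -117.9, 294.6]
eef_rot: [3.142, -0.0, -3.099]
wrist_force: [-6.8, -0.2, 2.7]
finger_gap: 0.7
finger_force: 2.9
```

```bash
python3 -m creep '{"slide":[[0.1,0,0]],"turn":[0],"claw":[0]}'
```

```text
clock: 15.02
eef_pos: [632.0, -118.0, 294.6]
eef_rot: [3.142, -0.001, -3.099]
wrist_force: [-7.3, -0.7, 4.2]
finger_gap: 0.4
finger_force: 3.9
```

```bash
python3 -m creep '{"slide":[[0.05,0,0]],"turn":[0],"claw":[0]}'
```

```text
clock: 15.15
eef_pos: [632.5, -118.0, 294.6]
eef_rot: [3.142, -0.001, -3.099]
wrist_force: [-6.9, -0.7, 2.7]
finger_gap: 0.2
finger_force: 3.3
```

```bash
python3 -m creep '{"slide":[[0.05,0,0]],"turn":[0],"claw":[0]}'
```

```text
clock: 15.28
eef_pos: [633.0, -118.0, 294.6]
eef_rot: [3.142, -0.001, -3.099]
wrist_force: [-6.6, -0.3, 1.6]
finger_gap: 0.6
finger_force: 3.0
```

```bash
python3 -m creep '{"slide":[[0.05,0,0]],"turn":[0],"claw":[0]}'
```

```text
clock: 15.4
eef_pos: [633.5, -118.0, 294.6]
eef_rot: [3.142, -0.001, -3.099]
wrist_force: [-6.0, -0.1, 3.0]
finger_gap: 0.7
finger_force: 3.0
```

```bash
python3 -m creep '{"slide":[[0.05,0,0]],"turn":[0],"claw":[0]}'
```

```text
clock: 15.52
eef_pos: [634.0, -118.0, 294.6]
eef_rot: [3.142, -0.001, -3.099]
wrist_force: [-6.6, 0.2, 2.7]
finger_gap: 0.6
finger_force: 3.1
```

```bash
python3 -m creep '{"slide":[[0.05,0,0]],"turn":[0],"claw":[0]}'
```

```text
clock: 15.65
eef_pos: [634.5, -118.0, 294.6]
eef_rot: [3.142, -0.001, -3.099]
wrist_force: [-6.8, 0.1, 3.1]
finger_gap: 0.1
finger_force: 3.3
```

```bash
python3 -m creep '{"slide":[[0.05,0,0]],"turn":[0],"claw":[0]}'
```

```text
clock: 15.78
eef_pos: [634.9, -118.0, 294.6]
eef_rot: [3.142, -0.001, -3.099]
wrist_force: [-6.6, 0.8, 3.3]
finger_gap: 0.6
finger_force: 3.4
```

```bash
python3 -m creep '{"slide":[[0.05,0,0]],"turn":[0],"claw":[0]}'
```

```text
clock: 15.9
eef_pos: [635.4, -118.0, 294.6]
eef_rot: [3.142, -0.001, -3.099]
wrist_force: [-6.4, -0.4, 2.5]
finger_gap: 0.4
finger_force: 3.4
```

```bash
python3 -m creep '{"slide":[[0.05,0,0]],"turn":[0],"claw":[0]}'
```

```text
clock: 16.02
eef_pos: [635.9, -117.9, 294.6]
eef_rot: [3.142, -0.001, -3.099]
wrist_force: [-5.9, -0.3, 1.8]
finger_gap: 0.1
finger_force: 3.2
```

```bash
python3 -m creep '{"slide":[[0.05,0,0]],"turn":[0],"claw":[0]}'
```

```text
clock: 16.15
eef_pos: [636.5, -117.9, 294.6]
eef_rot: [3.142, -0.001, -3.099]
wrist_force: [-7.2, 0.0, 3.7]
finger_gap: 0.2
finger_force: 2.9
```

```bash
python3 -m creep '{"slide":[[0.05,0,0]],"turn":[0],"claw":[0]}'
```

```text
clock: 16.27
eef_pos: [637.0, -117.9, 294.6]
eef_rot: [3.142, -0.0, -3.099]
wrist_force: [-5.2, -0.0, 1.3]
finger_gap: 0.7
finger_force: 2.5
```

```bash
python3 -m creep '{"slide":[[0.05,0,0]],"turn":[0],"claw":[0]}'
```

```text
clock: 16.4
eef_pos: [637.5, -117.9, 294.6]
eef_rot: [3.142, -0.0, -3.099]
wrist_force: [-7.0, -0.5, 3.5]
finger_gap: 0.6
finger_force: 3.5
```

```bash
python3 -m creep '{"slide":[[0.05,0,0]],"turn":[0],"claw":[0]}'
```

```text
clock: 16.52
eef_pos: [637.9, -117.9, 294.6]
eef_rot: [3.141, -0.001, -3.099]
wrist_force: [-7.2, -0.3, 4.4]
finger_gap: 0.6
finger_force: 3.6
```

```bash
python3 -m creep '{"slide":[[0.05,0,0]],"turn":[0],"claw":[0]}'
```

```text
clock: 16.65
eef_pos: [638.4, -117.9, 294.6]
eef_rot: [3.141, -0.001, -3.099]
wrist_force: [-8.3, 0.2, 2.9]
finger_gap: 0.4
finger_force: 3.8
```

```bash
python3 -m creep '{"slide":[[0.05,0,0]],"turn":[0],"claw":[0]}'
```

```text
clock: 16.77
eef_pos: [638.9, -117.9, 294.6]
eef_rot: [3.141, -0.001, -3.099]
wrist_force: [-7.7, 0.4, 2.8]
finger_gap: 0.3
finger_force: 4.0
```

```bash
python3 -m creep '{"slide":[[0.05,0,0]],"turn":[0],"claw":[0]}'
```

```text
clock: 16.9
eef_pos: [639.4, -117.9, 294.6]
eef_rot: [3.141, -0.001, -3.099]
wrist_force: [-7.8, 0.5, 3.9]
finger_gap: 0.4
finger_force: 4.1
```

```bash
python3 -m creep '{"slide":[[0.05,0,0]],"turn":[0],"claw":[0]}'
```

```text
clock: 17.02
eef_pos: [639.9, -117.9, 294.6]
eef_rot: [3.141, -0.001, -3.099]
wrist_force: [-8.3, 1.0, 3.9]
finger_gap: 0.6
finger_force: 4.3
```

```bash
python3 -m creep '{"slide":[[0.05,0,0]],"turn":[0],"claw":[0]}'
```

```text
clock: 17.15
eef_pos: [640.3, -117.9, 294.6]
eef_rot: [3.141, -0.001, -3.099]
wrist_force: [-9.5, 0.8, 4.1]
finger_gap: 0.3
finger_force: 4.7
```

```bash
python3 -m creep '{"slide":[[0.05,0,0]],"turn":[0],"claw":[0]}'
```

```text
clock: 17.27
eef_pos: [640.7, -117.9, 294.5]
eef_rot: [3.141, -0.002, -3.099]
wrist_force: [-13.7, 1.4, 6.6]
finger_gap: 0.2
finger_force: 6.8
```

```bash
python3 -m creep '{"slide":[[-0.1,0,0]],"turn":[0],"claw":[0]}'
```

```text
clock: 17.4
eef_pos: [639.8, -117.9, 294.6]
eef_rot: [3.141, -0.001, -3.099]
wrist_force: [-7.8, 1.2, 3.5]
finger_gap: 0.5
finger_force: 3.7
```

```bash
python3 -m creep '{"slide":[[-0.1,0,0],[-0.1,0,0]],"turn":[0,0],"claw":[0,0]}'
```

```text
clock: 17.65
eef_pos: [637.9, -117.9, 294.6]
eef_rot: [3.142, -0.001, -3.099]
wrist_force: [-5.5, -0.5, 3.1]
finger_gap: 0.5
finger_force: 2.9
```

```bash
python3 -m creep '{"slide":[[-0.1,0,0]],"turn":[0],"claw":[0]}'
```

```text
clock: 17.77
eef_pos: [637.0, -117.9, 294.7]
eef_rot: [-3.142, 0.0, -3.099]
wrist_force: [-0.6, -0.3, -0.1]
finger_gap: 0.7
finger_force: 0.3
```

The force drops to zero at 637 mm, so the gate is held by the latch. I'll back off and check.

```bash
python3 -m creep '{"slide":[[-0.5,0,0],[-2,0,0],[-4,0,0],[-4,0,1],[-4,0,4],[-4,0,4],[-4,0,3],[0,0,0]],"turn":[0,0,0,0,0,0,0,0],"claw":[0,0,0,0,0,0,0,0]}'
python3 - <<'E'
from h import *
for cam in("top","side"):
    im,d=manip.camera(cam);P,u,v=pts(cam,d)
    R=im[v,u].astype(int);m=(R[:,2]>R[:,0]+40)&(P[:,2]>130)&(P[:,2]<142)&(P[:,0]<690)&(P[:,0]>550)&(abs(P[:,1])<200)
    l=cv2.fitLine(np.ascontiguousarray(P[m][:,:2],dtype=np.float32),cv2.DIST_HUBER,0,.01,.01).ravel()
    print(m.sum(),l,"theta",np.arctan(-l[0]/l[1])*-1-np.radians(2.1)*-0)
    H=cv2.cvtColor(im,cv2.COLOR_RGB2HSV)[v,u]
    m=(P[:,0]>600)&(P[:,0]<720)&(P[:,1]>-100)&(P[:,1]<20)&(H[:,0]>5)&(H[:,0]<20)&(H[:,1]>150)&(P[:,2]>90)
    print("tab",m.sum(),np.percentile(P[m],[5,95],axis=0) if m.any() else "")
cv2.imwrite("pics/s3.png",cv2.resize(im[100:300,120:400,::-1],None,fx=2.5,fy=2.5))
print(manip.read_state()["eef_pos"])
E
```

```text
clock: 18.77
eef_pos: [410.5, -117.8, 417.1]
eef_rot: [-3.139, 0.005, -3.1]
wrist_force: [0.6, -0.8, 0.5]
finger_gap: 0.5
finger_force: 0.0
372 [ 8.6751908e-02 -9.9622995e-01  6.5203381e+02 -5.6195747e+01] theta -0.08686108887195587
tab 61 [[683.21190364 -84.08502123  91.69945183]
 [690.57686282 -40.26099047  97.98671746]]
342 [ 8.6964481e-02 -9.9621141e-01  6.5088629e+02 -5.1228992e+01] theta -0.08707447350025177
tab 65 [[680.86310263 -80.16100155  91.09468613]
 [688.30860491 -35.66852085  96.38143658]]
[ 412.05584151 -117.93468198  414.69805914]
```

View pics/s3.png

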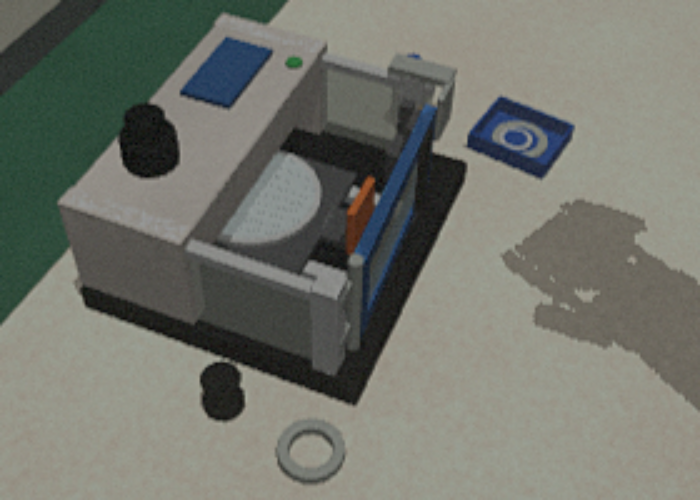

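The gate stays shut at about -0.05 rad, from (365,310) to (430,115), with the tab home at (362,215) and the case, loupe and ring gauge where they were; the arm is clear.

```bash
python3 -c "
from cell import manip
print(manip.sign_off())"
```

```text
the job is handed in; nothing more can be done
None
```

The carriage is home and the gate is shut, held by its latch after I backed the arm off. The job is handed in at about 19 s of the 58 s allowed, but the hand-in call returned no verdict.

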